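# Unlatch a charged battery pack and file it in the rack

## Robot

A 7-joint arm with a two-finger parallel gripper is mounted at the origin on the work surface. World frame = base frame: x ahead of the robot, y to its left, z up, the work surface at z = 0. Lengths are in m, angles in rad, forces in N, time in s.
With the tool pointing down it reaches from about 0.4 to 0.925 m from the base axis. Payload 4.1 kg.
Tool frame: the origin (TCP) lies midway between the tips of the shut fingers; the grasp point (between the pads) lies 19 mm behind it; y points along the fingers, x is the direction in which the jaws open and shut, and the axes are right-handed (so a half turn about y gives the same grasp; the last joint's range is limited). The gripper opens to 85 mm and grips with 20 to 120 N. Pads are 22 mm wide; open, the fingers measure 114 mm over their backs; the gripper's body (76 mm by 85 mm) begins 54 mm behind the grasp point. The pads swing forward as they close: fully open they stand 13 mm farther back than shut.
Start: joints at [1.165, 0.398, 0.045, 1.537, -0.019, 1.207, -0.051], TCP at [0.196, -0.62, 0.231] pointing down, gripper open.
Joint ranges: [-2.82, 2.82], [-0.49, 2.23], [-1.37, 1.46], [0, 2.46], [-1.36, 4.5], [0.23, 2], [-2.94, 2.94]. Speed limits (rad/s): [2.57, 2.57, 3.14, 3.14, 3.14, 3.14, 3.14].

## Interface

Orientations are given as a unit quaternion [w, x, y, z].
In Python, from bench import readout, eyes, job gives the robot as it stands. The module is installed in compiled form; this text tells all that it offers.
- The arm moves only by the tool play_rows, never from a script. Its argument "increments" is a list of rows, each an object with "dp": the shift along the tool's x, y, z in m, a list of three; "delta_rot": the turn, a rotation vector about the tool's x, y, z in rad, a list of three; "gripper": the opening, from 0 (shut) to 1 (fully open). A call has exactly 10 rows; each row is the pose to reach, as a shift and turn from the pose measured when the call began, along the tool's axes at that moment; what a row does not reach only later rows make up. A row lasts 1/10 s, in which the tool goes at most 50 mm and 8.59 degrees, less where a joint would pass 70% of its speed; a pose out of reach is approached as far as the arm can. A call with a gripper value outside its range is refused whole. The fingers move at their own pace and stop on an object; "squeeze" is the grip in N (left out, the last holds). Time passes only in rows, so rows that repeat a pose let the fingers close, or fill a call up. It gives the time, the measured TCP pose, the force and the opening at its end, in the units of the state.
- readout.state(): the state, without advancing time (a new reading comes with each control period).
- eyes.get_image(name): name is "scene" or "top" or "wrist"; returns a dict with "frame" (384x512x3 uint8, red, green, blue), "K" (3x3 intrinsics, pixels), "rvec" (rotation vector, rad) and "tvec" (3), from world to camera coordinates, as OpenCV has them; the wrist camera has in their place "tool_from_camera" (4x4, takes a point from camera to tool coordinates, whose origin is the TCP and whose axes are the tool frame's). Camera axes: x right, y down, z forward; pixel columns grow to the right and rows downward; lengths in m; the calibration is good to about 2 mm. A picture is of the moment at which its call begins: read the wrist's pose just before it. There is no depth.
- job.hand_in(): hands the job in, once; it reports no verdict.
The state is a dict: "t": time; "qpos": joint angles; "joint_velocities": joint speeds; "tau": joint torques, N m; "position": TCP position; "tcp_rot": TCP orientation; "ft_force": force on the tool from outside, world axes, zero at the start; "ft_torque": the same for the moment, N m; "width": finger opening in m.
Only numpy, scipy, OpenCV 4.12 (cv2) and the standard library are available. Lean on these libraries where they do the work, as an engineer would, in place of code of your own. Each camera call takes 0.05 s, during which the arm holds its last target. There are 200 camera calls.

## Task

Take the charged battery pack out of its charger: squeeze its sprung snap tab in against the pack's back and, keeping it pressed, lift the pack out. Stand it upright on the bare bench and let go, then take it again by its two plain sides, leaving the tab alone, and stand it down fully in the empty lane of the plywood rack. Leave the two spare packs, the screwdriver and the jar where they are and never tip the pack over.

Things in the scene. Friction and masses are not known exactly. Their poses are not given: they have to be found in the camera images.
- pack: Grey battery pack, upright in the charger at the start (underside 18 mm over the bench, axes parallel to the charger's). About 0.44 kg. Case 44 mm (x -17 to +27) by 66 mm (y -33 to +33) by 112 mm tall; z up. Origin on the underside, midway over the 54 mm depth that includes the tab. Black snap tab on the -x face, out to x = -27; back face x = +27; plain sides y = -33 and +33.
- pack_top (a point): Centre of the pack's top, on the pack body, 112 mm above the pack's origin along its z.
- tab (a joint): How far the snap tab is pressed in (m): 0 out (latched), 0.009 fully in (tab face to back then 45 mm). Slides along the pack's +x on a spring: 3 N to start, 8.4 N fully in; springs out when let go. Its tooth (39 to 47 mm above the pack's underside) sits under a lip of the charger's front wall; from about 0.007 on it clears the lip and the pack lifts straight up.
- tab_face (a point): Middle of the tab's outer face, which is 30 mm wide (y) and 42 mm tall (64 to 106 mm above the pack's underside); 85 mm above the pack's underside. It moves with the tab. Its x axis is the pack's x, pointing into the pack.
- charger: Black charger, fixed: base 107 by 116 mm, 18 mm high, with a close-fitting well (1.5 mm clearance all round), walls up to 78 mm above the bench; the pack's upper 52 mm, with the tab, stick out. Origin on the bench under the pack's origin; the tab is on its -x side. The pack is clear of the well once it has risen 60 mm (underside 78 mm over the bench).
- rack: Plywood rack, fixed, 100 (x) by 210 (y) by 105 mm tall; origin under its centre on the bench. Four 6 mm walls make three lanes along y (centres -68, 0, +68 mm), 62 mm wide inside, open above and at both x ends; floor 12 mm up. A pack fits only with its x axis along the rack's y (either way round, 4 mm to spare each side), plain sides to the open ends. Two lanes hold spares.
- liner: Thin black rubber liner, 80 by 54 by 3 mm, fixed on the floor of the rack's one empty lane; axes parallel to the rack's, origin at the centre of that lane on the lane floor, 12 mm above the bench. The pack stands on it with its underside 15 mm above the bench.
- spare_a: Spare pack of the same shape standing in one of the rack's lanes, origin on its underside; loose, do not disturb.
- spare_b: The other spare pack, likewise.
- driver: Black-handled screwdriver, 200 mm long, lying on the bench; loose, do not disturb.
- jar: Small jar, 60 mm across and 90 mm tall, standing on the bench, origin on its underside; loose, do not disturb.
Not all that is in view belongs to the job. What is shaped like the pack but green or purple is not meant.

How it is judged:
On the way, in this order (a step that is already met when the one before it is completed fails the run):
1. the pack is being lifted out of the charger with its tab held pressed in (value of joint tab above 0.004 m and z of pack in the frame of charger above 0.03 m and contact force between the fingers and pack above 1 N), for 0.05 s.
2. the pack stands upright on the bare bench, let go (height (world z) of pack below 0.006 m and angle between pack's own z axis and vertical below 0.1 rad and linear speed of pack below 0.02 m/s and contact force between the fingers and pack below 0.1 N), for 0.2 s.
3. the pack is lifted again by its plain sides, the tab not pressed (height (world z) of pack above 0.03 m and value of joint tab below 0.003 m and contact force between the fingers and pack above 1 N), for 0.2 s.
At the end, for the whole second after the job is handed in: The pack stands upright (within 0.08 rad) and at rest on the liner in the rack's empty lane, not overhanging its open ends (origin within 18 mm of the lane's middle along the lane and 12 mm across), underside within 5 mm of the liner's top, let go (x of pack in the frame of liner between -0.018 and 0.018 m and y of pack in the frame of liner between -0.012 and 0.012 m and z of pack in the frame of liner below 0.008 m and angle between the x axis of pack and the y axis of liner, either way round below 0.3 rad and angle between pack's own z axis and vertical below 0.08 rad and linear speed of pack below 0.02 m/s and contact force between the fingers and pack below 0.1 N); the robot touches nothing.
It fails at once if a spare pack is shifted by more than 20 mm or tipped (distance of any of spare_a, spare_b from where it was at the start of the episode above 0.02 m or angle between any of spare_a, spare_b's own z axis and vertical above 0.3 rad).
It fails at once if the screwdriver or the jar is shifted by more than 30 mm (distance of any of driver, jar from where it was at the start of the episode above 0.03 m).
It fails at once if the pack is tipped over (angle between pack's own z axis and vertical above 0.7 rad).
It also fails if it takes over 72 s, if anything falls off the work surface, if the arm or the gripper's body presses on something with over 40 N, if the wrist force passes 120 N, or if a joint passes its speed limit or range.

## Working session

There is one attempt and no reset: what is moved stays moved. The work goes in short steps, Python scripts to look and compute and a tool call to move; the robot and the scene stay as the last step left them, time stands still between calls to the robot, and variables do not carry over. Pictures are saved under pics/ and viewed, on a budget of 10 in all, crops included, one or two more only if the job needs it, and the job is handed in when it is done.

Besides the shell and the picture viewer there is one more tool, called after "Emit:" as name([rows], argument=value, ...), one row to a line, values as JSON. play_rows: Moves the arm, as the interface text tells. Its arguments: {"type":"object","properties":{"increments":{"type":"array","items":{"type":"object","properties":{"dp":{"type":"array","items":{"type":"number"}},"delta_rot":{"type":"array","items":{"type":"number"}},"gripper":{"type":"number"}}}},"squeeze":{"type":"number"}},"required":["increments"]}

```bash
mkdir -p pics; python3 - <<'E'
from bench import readout, eyes
import cv2,numpy as np,pickle
s=readout.state();print({k:np.round(v,3) for k,v in s.items()})
d={}
for n in("scene","top","wrist"):
    d[n]=eyes.get_image(n);cv2.imwrite(f"pics/{n}0.png",d[n]["frame"][:,:,::-1])
    print(n,{k:np.round(v,3).tolist() for k,v in d[n].items() if k!="frame"})
pickle.dump(d,open("cal.pkl","wb"))
E
```

```text
{'t': np.float64(0.0), 'qpos': array([ 1.165,  0.399,  0.045,  1.538, -0.019,  1.207, -0.051]), 'joint_velocities': array([-0.001,  0.002, -0.   , -0.   , -0.001, -0.001,  0.001]), 'tau': array([ 0.0000e+00, -4.7513e+01,  1.3650e+00, -2.5422e+01,  1.1000e-02,
        9.0000e-03,  0.0000e+00]), 'position': array([ 0.196, -0.619,  0.23 ]), 'tcp_rot': array([ 0.571, -0.57 ,  0.418, -0.417]), 'ft_force': array([-0.79 , -0.206, -0.144]), 'ft_torque': array([-0.023,  0.025,  0.024]), 'width': np.float64(0.086)}
scene {'K': [[378.928, 0.0, 259.73], [0.0, 378.928, 185.061], [0.0, 0.0, 1.0]], 'rvec': [0.873, 2.76, -0.736], 'tvec': [0.469, -0.267, 1.062]}
top {'K': [[418.261, 0.0, 251.548], [0.0, 418.261, 194.552], [0.0, 0.0, 1.0]], 'rvec': [2.126, -2.096, 0.188], 'tvec': [0.002, 0.6, 0.981]}
wrist {'K': [[284.893, 0.0, 251.534], [0.0, 284.893, 192.414], [0.0, 0.0, 1.0]], 'tool_from_camera': [[1.0, 0.0, 0.0, 0.0], [-0.0, -0.309, 0.951, -0.144], [0.001, -0.951, -0.309, 0.08], [0.0, 0.0, 0.0, 1.0]]}
```

View pics/scene0.png

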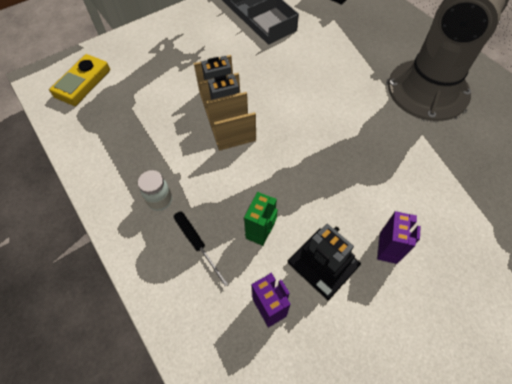

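View pics/top0.png

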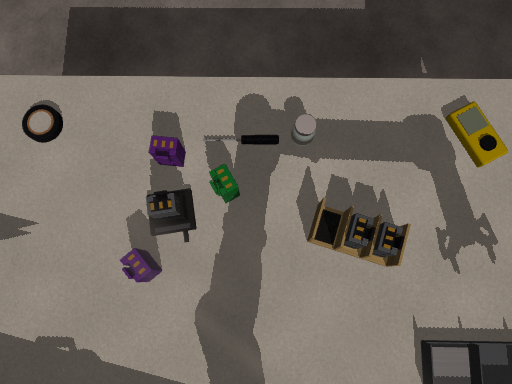

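Scene shows the grey pack in the black charger at scene (328,245) / top (162,205). Lookalikes in the top view: green (225,183), purple (167,150) and (140,265), and the spares in the rack (360,231), (390,239). The empty lane is at top (327,227), the driver at (260,139) and the jar at (305,126). I choose the one in the charger and check it in one close crop.

```bash
cat > h.py <<'E'
import cv2,numpy as np,pickle
from scipy.spatial.transform import Rotation as R
def cal(): return pickle.load(open("cal.pkl","rb"))
def pix2w(d,u,v,z,RT=None):
    """pixel -> world point at height z; RT=(Rwc,camera centre) for the wrist"""
    if RT is None:
        Rc=cv2.Rodrigues(d["rvec"])[0]; Rw=Rc.T; C=-Rc.T@np.ravel(d["tvec"])
    else: Rw,C=RT
    r=Rw@np.linalg.solve(d["K"],[u,v,1.]); return C+r*(z-C[2])/r[2]
def w2pix(d,P,RT=None):
    if RT is None: return cv2.projectPoints(np.float64(P).reshape(-1,3),d["rvec"],d["tvec"],d["K"],None)[0][:,0]
    Rw,C=RT; q=(np.float64(P).reshape(-1,3)-C)@Rw@np.array(d["K"]).T; return q[:,:2]/q[:,2:]
def rot(s): w,x,y,z=s["tcp_rot"]; return R.from_quat([x,y,z,w]).as_matrix()
def wristRT(s,d):
    T=np.array(d["tool_from_camera"]); A=rot(s); return A@T[:3,:3],A@T[:3,3]+s["position"]
E
python3 - <<'E'
from h import *
d=cal();t=d["top"]
for n,u,v,z in [("packtop",162,205,.13),("chg",172,210,0),("green",225,183,.11),("purp1",167,150,.11),("purp2",140,265,.11),("driver",260,139,.01),("tip",205,137,0.01),("jar",305,124,.09),("lane",327,227,.012),("rack",360,232,.1)]:
    print(n,pix2w(t,u,v,z).round(3))
f=t["frame"][:,:,::-1]
a=cv2.resize(f[170:250,130:210],(396,600),interpolation=3) if 0 else cv2.resize(f[175:245,135:205],(400,400),interpolation=cv2.INTER_CUBIC)
b=cv2.resize(f[190:275,300:415],None,fx=400/115,fy=400/115,interpolation=cv2.INTER_CUBIC)
b=cv2.copyMakeBorder(b,0,400-b.shape[0],0,0,cv2.BORDER_CONSTANT)
cv2.imwrite("pics/crop1.png",np.hstack([a,b]));print(rot(__import__("bench").readout.state()).round(3))
E
```

```text
packtop [0.559 0.216 0.13 ]
chg [0.568 0.219 0.   ]
green [0.617 0.073 0.11 ]
purp1 [0.697 0.216 0.11 ]
purp2 [0.422 0.263 0.11 ]
driver [ 0.762 -0.009  0.01 ]
tip [0.766 0.139 0.01 ]
jar [ 0.775 -0.12   0.09 ]
lane [ 0.528 -0.183  0.012]
rack [ 0.506 -0.245  0.1  ]
[[ 0.302 -0.001  0.953]
 [-0.953  0.001  0.302]
 [-0.001 -1.    -0.   ]]
```

View pics/crop1.png

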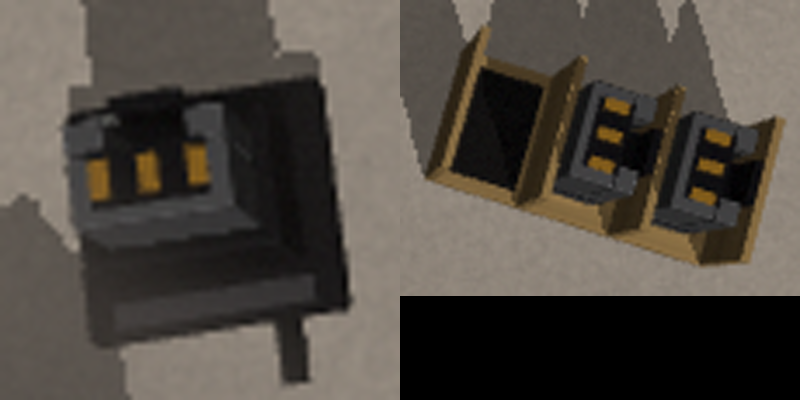

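The crop shows the grey pack in the charger with its tab side facing up in the image (world +x) and the cable toward the robot. On the right, the rack's empty left lane and the two spares are clear. I'll go over the pack for a closer look.

Emit:
play_rows([
  {"dp": [-0.031, -0.007, 0.04], "delta_rot": [0, -0.08, 0], "gripper": 1},
  {"dp": [-0.063, -0.014, 0.079], "delta_rot": [0, -0.16, 0], "gripper": 1},
  {"dp": [-0.094, -0.021, 0.119], "delta_rot": [0, -0.23, 0], "gripper": 1},
  {"dp": [-0.126, -0.028, 0.159], "delta_rot": [0, -0.31, 0], "gripper": 1},
  {"dp": [-0.157, -0.035, 0.198], "delta_rot": [0, -0.39, 0], "gripper": 1},
  {"dp": [-0.188, -0.042, 0.238], "delta_rot": [0, -0.47, 0], "gripper": 1},
  {"dp": [-0.22, -0.049, 0.278], "delta_rot": [0, -0.55, 0], "gripper": 1},
  {"dp": [-0.251, -0.056, 0.318], "delta_rot": [0, -0.62, 0], "gripper": 1},
  {"dp": [-0.283, -0.063, 0.357], "delta_rot": [0, -0.7, 0], "gripper": 1},
  {"dp": [-0.314, -0.07, 0.397], "delta_rot": [0, -0.78, 0], "gripper": 1},
])

```text
t: 1.15
position: [0.474, -0.2073, 0.2996]
tcp_rot: [0.687, -0.686, 0.169, -0.168]
ft_force: [0.5, -0.6, -0.8]
width: 0.0854
```

```bash
cat > go.py <<'E'
import sys; from h import *; from bench import readout
# usage: go.py x y z yaw_deg -> dp and turn from the measured pose, keeping the tool pointing down
def go(x,y,z,yaw,show=True):
    s=readout.state();A=rot(s);p=np.array([x,y,z])-s["position"]
    c,n=np.cos(np.radians(yaw)),np.sin(np.radians(yaw))
    B=np.column_stack([[c,n,0],[0,0,-1],[-n,c,0]])
    rv=R.from_matrix(A.T@B).as_rotvec()
    print("t",round(float(s["t"]),2),"pos",np.round(s["position"],4),"yaw",round(float(np.degrees(np.arctan2(A[1,0],A[0,0]))),2),"w",round(float(s["width"]),4),"F",np.round(s["ft_force"],1),"q7",round(float(s["qpos"][6]),2))
    print("dp",(A.T@p).round(4),"rot",rv.round(4))
if __name__=="__main__": go(*map(float,sys.argv[1:]))
E
python3 go.py .56 .216 .25 8
```

```text
t 1.15 pos [ 0.474  -0.2073  0.2996] yaw -27.55 w 0.0854 F [ 0.5 -0.6 -0.8] q7 -0.19
dp [-0.1195  0.05    0.4151] rot [-0.0009 -0.6205 -0.0008]
```

```bash
cat > snap.py <<'E'
import sys; from h import *; from bench import readout,eyes
n=sys.argv[1]; s=readout.state(); d=eyes.get_image("wrist"); pickle.dump((s,d),open(n+".pkl","wb"))
cv2.imwrite(f"pics/{n}.png",d["frame"][:,:,::-1])
E
python3 snap.py rackw; python3 go.py .56 .216 .25 8
```

```text
t 1.2 pos [ 0.4802 -0.1974  0.3012] yaw -26.64 w 0.0854 F [4.9 6.5 0.8] q7 -0.2
dp [-0.1142  0.0545  0.4048] rot [-0.0079 -0.6046  0.005 ]
```

Emit:
play_rows(increments="[{\"dp\": [-0.012, 0.005, 0.042], \"delta_rot\": [0, -0.062, 0], \"gripper\": 1}, {\"dp\": [-0.024, 0.01, 0.083], \"delta_rot\": [0, -0.124, 0], \"gripper\": 1}, {\"dp\": [-0.036, 0.015, 0.125], \"delta_rot\": [0, -0.186, 0], \"gripper\": 1}, {\"dp\": [-0.048, 0.02, 0.166], \"delta_rot\": [0, -0.248, 0], \"gripper\": 1}, {\"dp\": [-0.06, 0.025, 0.208], \"delta_rot\": [0, -0.31, 0], \"gripper\": 1}, {\"dp\": [-0.072, 0.03, 0.25], \"delta_rot\": [0, -0.372, 0], \"gripper\": 1}, {\"dp\": [-0.086, 0.035, 0.3], \"delta_rot\": [0, -0.434, 0], \"gripper\": 1}, {\"dp\": [-0.1, 0.04, 0.35], \"delta_rot\": [0, -0.496, 0], \"gripper\": 1}, {\"dp\": [-0.12, 0.05, 0.4, 0][0:0], \"delta_rot\": [0, -0.56, 0], \"gripper\": 1}, {\"dp\": [-0.12, 0.05, 0.415], \"delta_rot\": [0, -0.62, 0], \"gripper\": 1}]")

```text
play_rows: Invalid argument: increments='[{"dp": [-0.012, 0.005, 0.042], "delta_rot": [0, -0.062, 0], "gripper": 1}, {"dp": [-0.024, 0.01, 0.083], "delta_rot": [0, -0.124, 0], "gripper": 1}, {"dp": [-0.036, 0.015, 0.125], "delta_rot": [0, -...(740 chars total, truncated) is not valid JSON
```

My ninth row was malformed and the call was refused. I'll resend it corrected.

Emit:
play_rows([
  {"dp": [-0.011, 0.005, 0.041], "delta_rot": [0, -0.06, 0], "gripper": 1},
  {"dp": [-0.023, 0.01, 0.081], "delta_rot": [0, -0.12, 0], "gripper": 1},
  {"dp": [-0.034, 0.016, 0.122], "delta_rot": [0, -0.18, 0], "gripper": 1},
  {"dp": [-0.046, 0.022, 0.167], "delta_rot": [0, -0.25, 0], "gripper": 1},
  {"dp": [-0.06, 0.028, 0.212], "delta_rot": [0, -0.32, 0], "gripper": 1},
  {"dp": [-0.073, 0.035, 0.257], "delta_rot": [0, -0.39, 0], "gripper": 1},
  {"dp": [-0.086, 0.041, 0.302], "delta_rot": [0, -0.46, 0], "gripper": 1},
  {"dp": [-0.1, 0.048, 0.35], "delta_rot": [0, -0.53, 0], "gripper": 1},
  {"dp": [-0.114, 0.054, 0.405], "delta_rot": [-0.008, -0.605, 0.005], "gripper": 1},
  {"dp": [-0.114, 0.054, 0.405], "delta_rot": [-0.008, -0.605, 0.005], "gripper": 1},
])

```text
t: 2.2
position: [0.5586, 0.2238, 0.2496]
tcp_rot: [0.707, -0.703, -0.052, 0.054]
ft_force: [-0.0, 0.9, 0.8]
width: 0.0852
```

```bash
python3 go.py .56 .216 .25 8; sleep 0; python3 - <<'E'
from bench import eyes
eyes.get_image("wrist");eyes.get_image("wrist");eyes.get_image("wrist")
E
python3 snap.py packw; python3 go.py .56 .216 .25 8
```

```text
t 2.2 pos [0.5586 0.2238 0.2496] yaw 8.62 w 0.0852 F [-0.   0.9  0.8] q7 -0.5
dp [ 0.0002 -0.0005 -0.0079] rot [-0.0057  0.0108 -0.0015]
t 2.4 pos [0.5605 0.2141 0.2501] yaw 7.89 w 0.0854 F [ 0.3 -0.1  0.4] q7 -0.5
dp [-0.0002  0.0001  0.002 ] rot [ 0.0017 -0.0018 -0.0009]
```

View pics/packw.png

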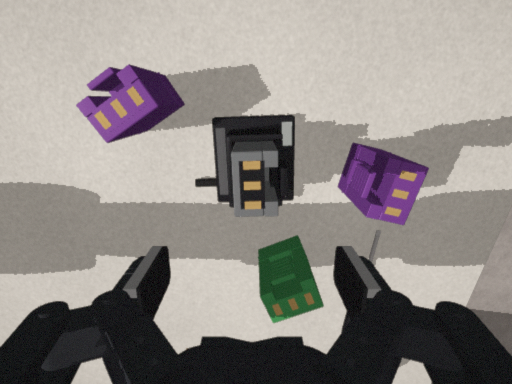

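View pics/rackw.png

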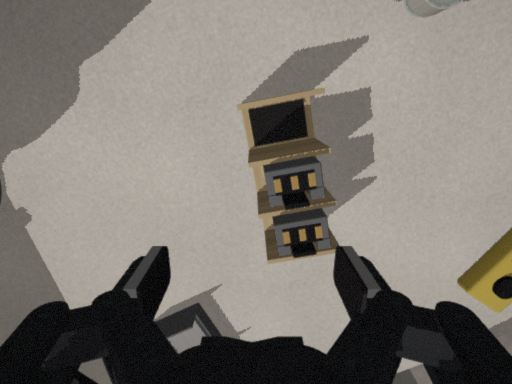

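The pack wrist view shows the pack in the charger at (255,183), with purple packs at (130,100) and (383,183) and green at (290,280). The rack view shows the empty lane at (280,122) and spares at (295,182) and (302,232). I'll zoom both, each with a model wireframe overlaid, to refine.

```bash
cat > ov.py <<'E'
from h import *
def box(x0,x1,y0,y1,z): return [(x0,y0,z),(x1,y0,z),(x1,y1,z),(x0,y1,z)]
def place(P,x,y,yaw): 
    P=np.array(P,float); return P@R.from_euler("z",yaw,degrees=True).as_matrix().T+[x,y,0]
def crop(name,u0,v0,w,h,k,polys):
    s,d=pickle.load(open(name+".pkl","rb"));RT=wristRT(s,d)
    im=cv2.resize(d["frame"][v0:v0+h,u0:u0+w,::-1],None,fx=k,fy=k,interpolation=cv2.INTER_CUBIC)
    for P,c in polys:
        q=(w2pix(d,P,RT)+.5-[u0,v0])*k
        cv2.polylines(im,[np.int32(q*16)],True,c,1,cv2.LINE_AA,4)
    return im
E
python3 - <<'E'
from ov import *
x,y,a=.56,.216,-172
s,d=pickle.load(open("packw.pkl","rb"));RT=wristRT(s,d)
for n,u,v,z in [("tl",232,142,.13),("tr",279,142,.13),("bl",232,216,.13),("br",279,216,.13),("base tl",213,118,.018)]: print(n,pix2w(d,u,v,z,RT).round(4))
A=crop("packw",200,105,105,120,4,[(place(box(-17,27,-33,33,130),0,0,0)*0+1,(0,0,0))] if 0 else
 [(place(np.array(box(-.017,.027,-.033,.033,.130)),x,y,a),(0,255,0)),(place(box(-.027,-.017,-.015,.015,.124),x,y,a),(255,255,0))])
s2,d2=pickle.load(open("rackw.pkl","rb"))
B=crop("rackw",230,80,115,190,3,[])
h=max(len(A),len(B));pad=lambda I:cv2.copyMakeBorder(I,0,h-len(I),0,0,0)
cv2.imwrite("pics/crop2.png",np.hstack([pad(A),pad(B)]));print(A.shape,B.shape)
E
```

```text
tl [0.5374 0.2548 0.13  ]
tr [0.5802 0.2608 0.13  ]
bl [0.5462 0.1817 0.13  ]
br [0.5927 0.1883 0.13  ]
base tl [0.5044 0.2649 0.018 ]
(480, 420, 3) (570, 345, 3)
```

View pics/crop2.png

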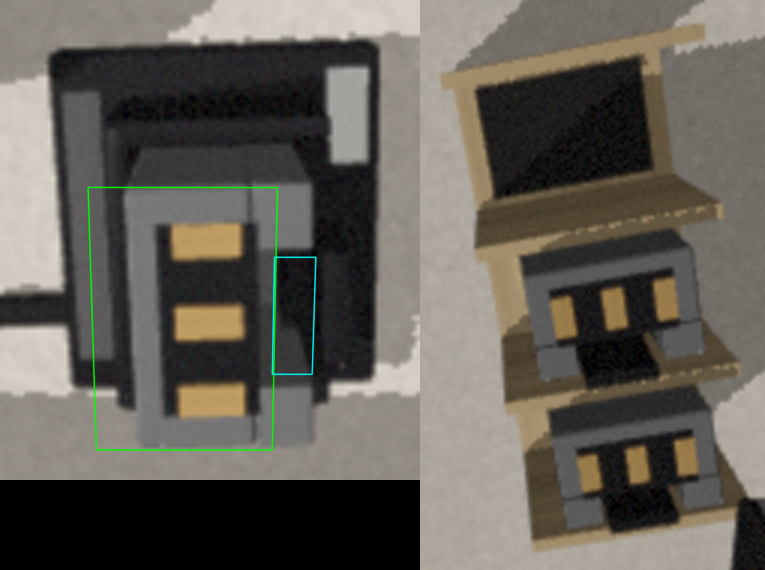

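```bash
python3 - <<'E'
from ov import *
from scipy.optimize import least_squares
def fit(name,pts,world,g):
    s,d=pickle.load(open(name+".pkl","rb"));RT=wristRT(s,d)
    f=lambda p:(w2pix(d,place(world,*p),RT)-pts).ravel()
    r=least_squares(f,g,x_scale=[.01,.01,1]);print(name,r.x.round(4),r.fun.round(1));return r.x
c=np.array([(125,185),(312,183),(315,443),(140,447)])/4+[200,105]-.5
# tl=back(x=+27) & world +y ; pack y axis for yaw -172 points to world -y
W=[(.027,-.033,.13),(-.017,-.033,.13),(-.017,.033,.13),(.027,.033,.13)]
fit("packw",c,W,[.57,.216,-172])
# charger base outer bottom/top corners unknown offset; check
s,d=pickle.load(open("packw.pkl","rb"));RT=wristRT(s,d)
q=np.array([(50,52),(378,42),(374,378),(73,385)])/4+[200,105]-.5
Q=np.array([pix2w(d,*p,.018,RT) for p in q]);print(Q.round(4),np.linalg.norm(np.diff(Q,axis=0),axis=1).round(4))
# rack: empty-lane end wall top corners, liner corners, last wall top
s,d=pickle.load(open("rackw.pkl","rb"));RT=wristRT(s,d)
L=np.array([(475,88),(641,56),(653,170),(494,199)]) ;L=(L-[420,0])/3+[230,80]-.5
Q=np.array([pix2w(d,*p,.015,RT) for p in L]);print("liner",Q.round(4),Q.mean(0).round(4),np.linalg.norm(np.diff(Q,axis=0),axis=1).round(4))
# spares tops
for nm,P in [("sp1",[(522,258),(688,232),(703,350),(538,378)]),("sp2",[(549,413),(712,388),(722,500),(568,528)])]:
    P=(np.array(P)-[420,0])/3+[230,80]-.5
    Q=np.array([pix2w(d,*p,.124,RT) for p in P]);print(nm,Q.mean(0).round(4),np.linalg.norm(np.diff(Q,axis=0),axis=1).round(4),np.degrees(np.arctan2(*(Q[1]-Q[0])[1::-1])).round(1))
W=np.array([(443,85),(703,36)]);W=(W-[420,0])/3+[230,80]-.5
Q=np.array([pix2w(d,*p,.105,RT) for p in W]);print("wall",Q.round(4),np.degrees(np.arctan2(*(Q[1]-Q[0])[1::-1])).round(1),np.linalg.norm(Q[1]-Q[0]))
# top camera liner
t=cal()["top"]
L=np.array([(480,66),(545,86),(512,190),(453,158)],float);L=(L-[400,0])*115/400+[300,190]-.5
Q=np.array([pix2w(t,*p,.015) for p in L]);print("linerT",Q.round(4),Q.mean(0).round(4))
E
```

```text
packw [   0.5694    0.2184 -170.1525] [-0.1  0.3  0.5 -0.7 -0.1  0.1 -0.3  0.4]
[[0.5031 0.2653 0.018 ]
 [0.6062 0.283  0.018 ]
 [0.6259 0.1713 0.018 ]
 [0.522  0.1539 0.018 ]] [0.1046 0.1135 0.1053]
liner [[ 0.5014 -0.1454  0.015 ]
 [ 0.5782 -0.169   0.015 ]
 [ 0.5614 -0.2206  0.015 ]
 [ 0.485  -0.197   0.015 ]] [ 0.5315 -0.183   0.015 ] [0.0804 0.0543 0.08  ]
sp1 [ 0.5135 -0.2398  0.124 ] [0.0633 0.048  0.0659] -18.4
sp2 [ 0.4952 -0.3038  0.124 ] [0.0659 0.0509 0.0654] -18.1
wall [[ 0.4933 -0.1371  0.105 ]
 [ 0.5877 -0.1665  0.105 ]] -17.3 0.09890396354679518
linerT [[ 0.5748 -0.1714  0.015 ]
 [ 0.5605 -0.2189  0.015 ]
 [ 0.4839 -0.193   0.015 ]
 [ 0.5066 -0.1506  0.015 ]] [ 0.5315 -0.1835  0.015 ]
```

The fit agrees with the sizes (liner 80×54, charger base about 105×114, and pack yaw agrees with charger yaw). Pack is at (0.569,0.218) with yaw -170.2°, and the lane centre is (0.5315,-0.183) with pack x to lie at -107.2°. The jaw centre goes 4.5 mm toward the back.

```bash
python3 go.py .565 .2176 .082 9.8
```

```text
t 2.4 pos [0.5605 0.2141 0.2501] yaw 7.89 w 0.0854 F [ 0.3 -0.1  0.4] q7 -0.5
dp [0.0051 0.1681 0.0032] rot [ 0.0017 -0.0333 -0.0009]
```

Emit:
play_rows([
  {"dp": [0.003, 0.01, 0.002], "delta_rot": [0.001, -0.02, -0.001], "gripper": 1},
  {"dp": [0.005, 0.03, 0.003], "delta_rot": [0.002, -0.033, -0.001], "gripper": 1},
  {"dp": [0.005, 0.055, 0.003], "delta_rot": [0.002, -0.033, -0.001], "gripper": 1},
  {"dp": [0.005, 0.08, 0.003], "delta_rot": [0.002, -0.033, -0.001], "gripper": 1},
  {"dp": [0.005, 0.105, 0.003], "delta_rot": [0.002, -0.033, -0.001], "gripper": 1},
  {"dp": [0.005, 0.13, 0.003], "delta_rot": [0.002, -0.033, -0.001], "gripper": 1},
  {"dp": [0.005, 0.15, 0.003], "delta_rot": [0.002, -0.033, -0.001], "gripper": 1},
  {"dp": [0.005, 0.163, 0.003], "delta_rot": [0.002, -0.033, -0.001], "gripper": 1},
  {"dp": [0.005, 0.168, 0.003], "delta_rot": [0.002, -0.033, -0.001], "gripper": 1},
  {"dp": [0.005, 0.168, 0.003], "delta_rot": [0.002, -0.033, -0.001], "gripper": 1},
])

```text
t: 3.4
position: [0.5649, 0.2165, 0.0817]
tcp_rot: [-0.704, 0.705, 0.06, -0.06]
ft_force: [0.7, 0.2, -1.0]
width: 0.0852
```

```bash
python3 snap.py g1; python3 go.py .565 .2176 .082 9.8
```

```text
t 3.45 pos [0.5654 0.2171 0.0825] yaw 9.75 w 0.0853 F [-0.4 -0.4 -0.7] q7 -0.58
dp [-0.0003  0.0005  0.0006] rot [-0.0002 -0.0009  0.0009]
```

View pics/g1.png

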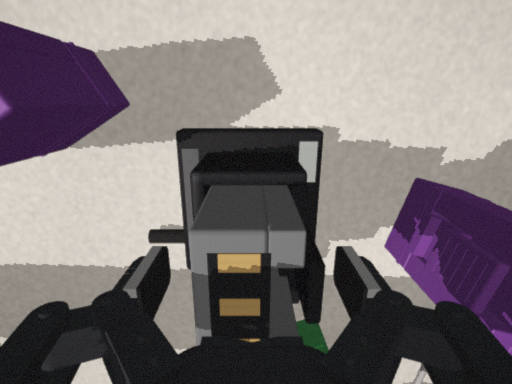

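The view shows the pack between the open jaws: back edge at u≈190, tab to about u=322, pads at 168 and 335. This matches the planned offset. Closing.

Emit:
play_rows([
  {"dp": [0, 0, 0], "delta_rot": [0, 0, 0], "gripper": 0.8},
  {"dp": [0, 0, 0], "delta_rot": [0, 0, 0], "gripper": 0.65},
  {"dp": [0, 0, 0], "delta_rot": [0, 0, 0], "gripper": 0.55},
  {"dp": [0, 0, 0], "delta_rot": [0, 0, 0], "gripper": 0.45},
  {"dp": [0, 0, 0], "delta_rot": [0, 0, 0], "gripper": 0.3},
  {"dp": [0, 0, 0], "delta_rot": [0, 0, 0], "gripper": 0.3},
  {"dp": [0, 0, 0], "delta_rot": [0, 0, 0], "gripper": 0.3},
  {"dp": [0, 0, 0], "delta_rot": [0, 0, 0], "gripper": 0.3},
  {"dp": [0, 0, 0], "delta_rot": [0, 0, 0], "gripper": 0.3},
  {"dp": [0, 0, 0], "delta_rot": [0, 0, 0], "gripper": 0.3},
], squeeze=45)

```text
t: 4.45
position: [0.5641, 0.2173, 0.0849]
tcp_rot: [-0.704, 0.705, 0.06, -0.061]
ft_force: [-7.5, -2.7, 14.4]
width: 0.0426
```

Emit:
play_rows([
  {"dp": [0, -0.002, 0], "delta_rot": [0, 0, 0], "gripper": 0.3},
  {"dp": [0, -0.004, 0], "delta_rot": [0, 0, 0], "gripper": 0.3},
  {"dp": [0, -0.006, 0], "delta_rot": [0, 0, 0], "gripper": 0.3},
  {"dp": [0, -0.008, 0], "delta_rot": [0, 0, 0], "gripper": 0.3},
  {"dp": [0, -0.01, 0], "delta_rot": [0, 0, 0], "gripper": 0.3},
  {"dp": [0, -0.012, 0], "delta_rot": [0, 0, 0], "gripper": 0.3},
  {"dp": [0, -0.014, 0], "delta_rot": [0, 0, 0], "gripper": 0.3},
  {"dp": [0, -0.016, 0], "delta_rot": [0, 0, 0], "gripper": 0.3},
  {"dp": [0, -0.018, 0], "delta_rot": [0, 0, 0], "gripper": 0.3},
  {"dp": [0, -0.02, 0], "delta_rot": [0, 0, 0], "gripper": 0.3},
])

```text
t: 5.45
position: [0.5641, 0.2173, 0.1051]
tcp_rot: [-0.704, 0.705, 0.06, -0.061]
ft_force: [-0.1, 0.4, -4.1]
width: 0.0418
```

Force is about -4.1 N, the pack's weight, so it is lifting freely. Lifting clear.

Emit:
play_rows([
  {"dp": [0, -0.006, 0], "delta_rot": [0, 0, 0], "gripper": 0.3},
  {"dp": [0, -0.014, 0], "delta_rot": [0, 0, 0], "gripper": 0.3},
  {"dp": [0, -0.022, 0], "delta_rot": [0, 0, 0], "gripper": 0.3},
  {"dp": [0, -0.03, 0], "delta_rot": [0, 0, 0], "gripper": 0.3},
  {"dp": [0, -0.04, 0], "delta_rot": [0, 0, 0], "gripper": 0.3},
  {"dp": [0, -0.05, 0], "delta_rot": [0, 0, 0], "gripper": 0.3},
  {"dp": [0, -0.06, 0], "delta_rot": [0, 0, 0], "gripper": 0.3},
  {"dp": [0, -0.07, 0], "delta_rot": [0, 0, 0], "gripper": 0.3},
  {"dp": [0, -0.075, 0], "delta_rot": [0, 0, 0], "gripper": 0.3},
  {"dp": [0, -0.075, 0], "delta_rot": [0, 0, 0], "gripper": 0.3},
])

```text
t: 6.45
position: [0.5647, 0.2177, 0.1811]
tcp_rot: [-0.704, 0.705, 0.06, -0.06]
ft_force: [0.6, -0.2, -4.2]
width: 0.0424
```

```bash
python3 snap.py g2; python3 go.py .47 .03 .18 9.8
```

```text
t 6.5 pos [0.5643 0.2174 0.1804] yaw 9.75 w 0.0425 F [-0.3 -0.4 -5.3] q7 -0.51
dp [-0.1247  0.0007 -0.1688] rot [ 0.0013 -0.0008 -0.0008]
```

View pics/g2.png

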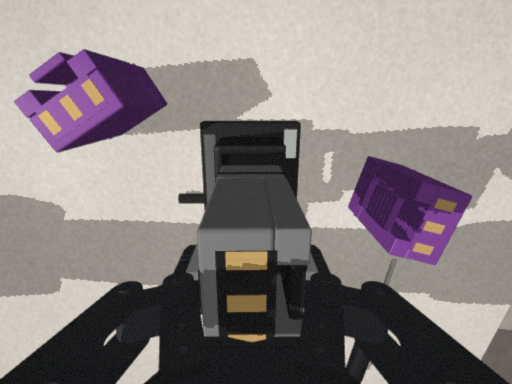

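The pack is held, clear of the charger, with its tab in the right-hand pad. Carrying it to bare bench near (0.46, 0.02).

Emit:
play_rows([
  {"dp": [-0.007, 0, -0.009], "delta_rot": [0, 0, 0], "gripper": 0.3},
  {"dp": [-0.02, 0, -0.026], "delta_rot": [0, 0, 0], "gripper": 0.3},
  {"dp": [-0.037, 0, -0.048], "delta_rot": [0, 0, 0], "gripper": 0.3},
  {"dp": [-0.056, 0, -0.073], "delta_rot": [0, 0, 0], "gripper": 0.3},
  {"dp": [-0.075, 0, -0.098], "delta_rot": [0, 0, 0], "gripper": 0.3},
  {"dp": [-0.094, 0, -0.122], "delta_rot": [0, 0, 0], "gripper": 0.3},
  {"dp": [-0.111, 0, -0.144], "delta_rot": [0, 0, 0], "gripper": 0.3},
  {"dp": [-0.125, 0, -0.163], "delta_rot": [0, 0, 0], "gripper": 0.3},
  {"dp": [-0.134, 0, -0.174], "delta_rot": [0, 0, 0], "gripper": 0.3},
  {"dp": [-0.136, 0, -0.177], "delta_rot": [0, 0, 0], "gripper": 0.3},
])

```text
t: 7.5
position: [0.4583, 0.0173, 0.1801]
tcp_rot: [-0.704, 0.706, 0.058, -0.06]
ft_force: [-0.2, 0.7, -3.9]
width: 0.0419
```

```bash
python3 go.py .46 .02 .069 9.8
```

```text
t 7.5 pos [0.4583 0.0173 0.1801] yaw 9.55 w 0.0419 F [-0.2  0.7 -3.9] q7 -0.07
dp [0.0025 0.1111 0.0027] rot [ 0.0029 -0.0044 -0.0035]
```

Emit:
play_rows([
  {"dp": [0, 0.008, 0], "delta_rot": [0.003, -0.004, -0.003], "gripper": 0.3},
  {"dp": [0, 0.022, 0], "delta_rot": [0.003, -0.004, -0.003], "gripper": 0.3},
  {"dp": [0, 0.04, 0], "delta_rot": [0.003, -0.004, -0.003], "gripper": 0.3},
  {"dp": [0, 0.06, 0], "delta_rot": [0.003, -0.004, -0.003], "gripper": 0.3},
  {"dp": [0, 0.078, 0], "delta_rot": [0.003, -0.004, -0.003], "gripper": 0.3},
  {"dp": [0, 0.092, 0], "delta_rot": [0.003, -0.004, -0.003], "gripper": 0.3},
  {"dp": [0, 0.101, 0], "delta_rot": [0.003, -0.004, -0.003], "gripper": 0.3},
  {"dp": [0, 0.106, 0], "delta_rot": [0.003, -0.004, -0.003], "gripper": 0.3},
  {"dp": [0, 0.108, 0], "delta_rot": [0.003, -0.004, -0.003], "gripper": 0.3},
  {"dp": [0, 0.108, 0], "delta_rot": [0.003, -0.004, -0.003], "gripper": 0.3},
])

```text
t: 8.5
position: [0.4583, 0.0171, 0.0723]
tcp_rot: [0.705, -0.705, -0.06, 0.06]
ft_force: [0.3, -0.2, -3.6]
width: 0.0423
```

Emit:
play_rows([
  {"dp": [0, 0.001, 0], "delta_rot": [0, 0, 0], "gripper": 0.3},
  {"dp": [0, 0.001, 0], "delta_rot": [0, 0, 0], "gripper": 0.3},
  {"dp": [0, 0.002, 0], "delta_rot": [0, 0, 0], "gripper": 0.3},
  {"dp": [0, 0.002, 0], "delta_rot": [0, 0, 0], "gripper": 0.3},
  {"dp": [0, 0.003, 0], "delta_rot": [0, 0, 0], "gripper": 0.3},
  {"dp": [0, 0.003, 0], "delta_rot": [0, 0, 0], "gripper": 0.3},
  {"dp": [0, 0.004, 0], "delta_rot": [0, 0, 0], "gripper": 0.3},
  {"dp": [0, 0.004, 0], "delta_rot": [0, 0, 0], "gripper": 0.3},
  {"dp": [0, 0.005, 0], "delta_rot": [0, 0, 0], "gripper": 0.3},
  {"dp": [0, 0.005, 0], "delta_rot": [0, 0, 0], "gripper": 0.3},
])

```text
t: 9.5
position: [0.4582, 0.0171, 0.0672]
tcp_rot: [0.705, -0.704, -0.06, 0.06]
ft_force: [-0.4, 0.3, -4.5]
width: 0.0421
```

Emit:
play_rows([
  {"dp": [0, 0.0005, 0], "delta_rot": [0, 0, 0], "gripper": 0.3},
  {"dp": [0, 0.001, 0], "delta_rot": [0, 0, 0], "gripper": 0.3},
  {"dp": [0, 0.0015, 0], "delta_rot": [0, 0, 0], "gripper": 0.3},
  {"dp": [0, 0.002, 0], "delta_rot": [0, 0, 0], "gripper": 0.3},
  {"dp": [0, 0.0025, 0], "delta_rot": [0, 0, 0], "gripper": 0.3},
  {"dp": [0, 0.003, 0], "delta_rot": [0, 0, 0], "gripper": 0.3},
  {"dp": [0, 0.003, 0], "delta_rot": [0, 0, 0], "gripper": 0.3},
  {"dp": [0, 0.003, 0], "delta_rot": [0, 0, 0], "gripper": 0.3},
  {"dp": [0, 0.003, 0], "delta_rot": [0, 0, 0], "gripper": 0.3},
  {"dp": [0, 0.003, 0], "delta_rot": [0, 0, 0], "gripper": 0.3},
])

```text
t: 10.5
position: [0.4584, 0.0171, 0.0669]
tcp_rot: [-0.704, 0.705, 0.06, -0.061]
ft_force: [-9.0, -1.1, 24.4]
width: 0.0421
```

Contact with 24 N up. I'll relieve that, then open gradually while shifting toward the tab side so the spring doesn't push the pack.

Emit:
play_rows([
  {"dp": [0, 0, 0], "delta_rot": [0, 0, 0], "gripper": 0.45},
  {"dp": [0, 0, 0], "delta_rot": [0, 0, 0], "gripper": 0.48},
  {"dp": [0, 0, 0], "delta_rot": [0, 0, 0], "gripper": 0.5},
  {"dp": [0.001, 0, 0], "delta_rot": [0, 0, 0], "gripper": 0.52},
  {"dp": [0.0018, 0, 0], "delta_rot": [0, 0, 0], "gripper": 0.54},
  {"dp": [0.0026, 0, 0], "delta_rot": [0, 0, 0], "gripper": 0.56},
  {"dp": [0.0034, 0, 0], "delta_rot": [0, 0, 0], "gripper": 0.58},
  {"dp": [0.0042, 0, 0], "delta_rot": [0, 0, 0], "gripper": 0.6},
  {"dp": [0.005, 0, 0], "delta_rot": [0, 0, 0], "gripper": 0.62},
  {"dp": [0.005, 0, 0], "delta_rot": [0, 0, 0], "gripper": 0.64},
], squeeze=25)

```text
t: 11.5
position: [0.4635, 0.0179, 0.0671]
tcp_rot: [-0.704, 0.705, 0.06, -0.061]
ft_force: [-0.9, 0.6, -1.1]
width: 0.0547
```

Emit:
play_rows([
  {"dp": [0, 0, 0], "delta_rot": [0, 0, 0], "gripper": 0.68},
  {"dp": [0, 0, 0], "delta_rot": [0, 0, 0], "gripper": 0.72},
  {"dp": [0, 0, 0], "delta_rot": [0, 0, 0], "gripper": 0.8},
  {"dp": [0, 0, 0], "delta_rot": [0, 0, 0], "gripper": 0.9},
  {"dp": [-0.003, 0, 0], "delta_rot": [0, 0, 0], "gripper": 1},
  {"dp": [-0.005, 0, 0], "delta_rot": [0, 0, 0], "gripper": 1},
  {"dp": [-0.005, 0, 0], "delta_rot": [0, 0, 0], "gripper": 1},
  {"dp": [-0.005, 0, 0], "delta_rot": [0, 0, 0], "gripper": 1},
  {"dp": [-0.005, 0, 0], "delta_rot": [0, 0, 0], "gripper": 1},
  {"dp": [-0.005, 0, 0], "delta_rot": [0, 0, 0], "gripper": 1},
])

```text
t: 12.5
position: [0.4587, 0.0171, 0.0671]
tcp_rot: [-0.704, 0.705, 0.06, -0.06]
ft_force: [0.1, -0.3, -0.6]
width: 0.0856
```

Released. Rising straight up.

Emit:
play_rows([
  {"dp": [0, -0.01, 0], "delta_rot": [0, 0, 0], "gripper": 1},
  {"dp": [0, -0.03, 0], "delta_rot": [0, 0, 0], "gripper": 1},
  {"dp": [0, -0.055, 0], "delta_rot": [0, 0, 0], "gripper": 1},
  {"dp": [0, -0.08, 0], "delta_rot": [0, 0, 0], "gripper": 1},
  {"dp": [0, -0.105, 0], "delta_rot": [0, 0, 0], "gripper": 1},
  {"dp": [0, -0.13, 0], "delta_rot": [0, 0, 0], "gripper": 1},
  {"dp": [0, -0.15, 0], "delta_rot": [0, 0, 0], "gripper": 1},
  {"dp": [0, -0.163, 0], "delta_rot": [0, 0, 0], "gripper": 1},
  {"dp": [0, -0.17, 0], "delta_rot": [0, 0, 0], "gripper": 1},
  {"dp": [0, -0.17, 0], "delta_rot": [0, 0, 0], "gripper": 1},
])

```text
t: 13.5
position: [0.4592, 0.0175, 0.2378]
tcp_rot: [-0.704, 0.705, 0.06, -0.06]
ft_force: [0.4, 0.2, -0.5]
width: 0.0855
```

```bash
python3 go.py .455 .017 .237 -80; python3 snap.py b1; python3 - <<'E'
from ov import *
# expected pose: jaw centre at x=+4.5 mm of the pack
y=-170.2;o=np.array([.4584,.0171])-.0045*np.array([np.cos(np.radians(y)),np.sin(np.radians(y))]);print(o)
I=crop("b1",190,100,130,140,4,[(place(box(-.017,.027,-.033,.033,.112),*o,y),(0,255,0)),(place(box(-.017,.027,-.033,.033,0),*o,y),(0,0,255))])
cv2.imwrite("pics/b1c.png",I)
E
```

```text
t 13.5 pos [0.4592 0.0175 0.2378] yaw 9.76 w 0.0855 F [ 0.4  0.2 -0.5] q7 -0.01
dp [-0.0042  0.0008  0.0002] rot [0.0018 1.5666 0.0022]
[0.46283434 0.01786594]
```

View pics/b1c.png

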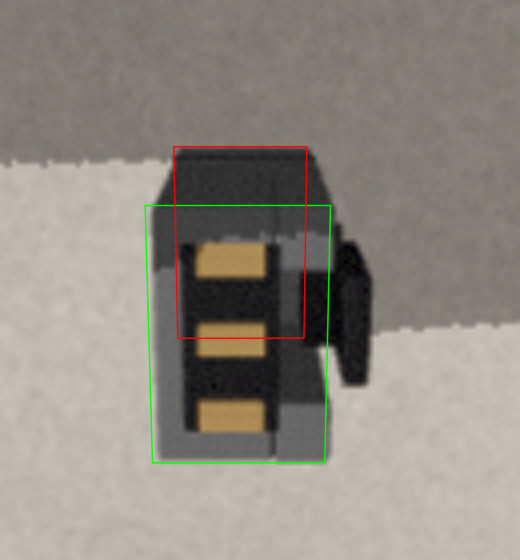

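The pack stands upright within about 1 mm of where expected (green model against top edges at u 152–330, v 205–460), and its tab is out. Turning the gripper to the plain sides.

Emit:
play_rows([
  {"dp": [0, 0, 0], "delta_rot": [0, 0.14, 0], "gripper": 1},
  {"dp": [0, 0, 0], "delta_rot": [0, 0.28, 0], "gripper": 1},
  {"dp": [0, 0, 0], "delta_rot": [0, 0.42, 0], "gripper": 1},
  {"dp": [0, 0, 0], "delta_rot": [0, 0.56, 0], "gripper": 1},
  {"dp": [0, 0, 0], "delta_rot": [0, 0.7, 0], "gripper": 1},
  {"dp": [0, 0, 0], "delta_rot": [0, 0.84, 0], "gripper": 1},
  {"dp": [0, 0, 0], "delta_rot": [0, 0.98, 0], "gripper": 1},
  {"dp": [0, 0, 0], "delta_rot": [0, 1.12, 0], "gripper": 1},
  {"dp": [0, 0, 0], "delta_rot": [0, 1.26, 0], "gripper": 1},
  {"dp": [0, 0, 0], "delta_rot": [0, 1.4, 0], "gripper": 1},
])

```text
t: 14.55
position: [0.4577, 0.0174, 0.2355]
tcp_rot: [-0.575, 0.578, -0.41, 0.409]
ft_force: [0.2, -0.2, -0.0]
width: 0.0855
```

```bash
python3 go.py .4589 .0172 .237 -80.2
```

```text
t 14.55 pos [0.4577 0.0174 0.2355] yaw -70.77 w 0.0855 F [ 0.2 -0.2 -0. ] q7 -1.41
dp [ 0.0006 -0.0015  0.0011] rot [0.0043 0.1647 0.001 ]
```

Emit:
play_rows([
  {"dp": [0.001, 0, 0.001], "delta_rot": [0.002, 0.1, 0.001], "gripper": 1},
  {"dp": [0.001, 0, 0.001], "delta_rot": [0.004, 0.165, 0.001], "gripper": 1},
  {"dp": [0.001, 0.01, 0.001], "delta_rot": [0.004, 0.165, 0.001], "gripper": 1},
  {"dp": [0.001, 0.03, 0.001], "delta_rot": [0.004, 0.165, 0.001], "gripper": 1},
  {"dp": [0.001, 0.05, 0.001], "delta_rot": [0.004, 0.165, 0.001], "gripper": 1},
  {"dp": [0.001, 0.07, 0.001], "delta_rot": [0.004, 0.165, 0.001], "gripper": 1},
  {"dp": [0.001, 0.085, 0.001], "delta_rot": [0.004, 0.165, 0.001], "gripper": 1},
  {"dp": [0.001, 0.09, 0.001], "delta_rot": [0.004, 0.165, 0.001], "gripper": 1},
  {"dp": [0.001, 0.09, 0.001], "delta_rot": [0.004, 0.165, 0.001], "gripper": 1},
  {"dp": [0.001, 0.09, 0.001], "delta_rot": [0.004, 0.165, 0.001], "gripper": 1},
])

```text
t: 15.55
position: [0.4588, 0.0168, 0.1456]
tcp_rot: [0.541, -0.541, 0.455, -0.455]
ft_force: [-0.1, 0.6, 0.1]
width: 0.0851
```

```bash
python3 go.py .4589 .0172 .065 -80.2;python3 snap.py b2
```

```text
t 15.55 pos [0.4588 0.0168 0.1456] yaw -80.19 w 0.0851 F [-0.1  0.6  0.1] q7 -1.65
dp [-0.0003  0.0806  0.0001] rot [-0.      0.0002 -0.0002]
```

View pics/b2.png

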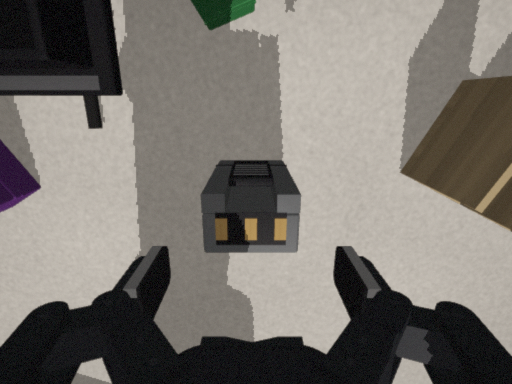

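The pack is centred between the jaws (u 204–299 against an axis of 251.5). Descending.

Emit:
play_rows([
  {"dp": [0, 0.006, 0], "delta_rot": [0, 0, 0], "gripper": 1},
  {"dp": [0, 0.016, 0], "delta_rot": [0, 0, 0], "gripper": 1},
  {"dp": [0, 0.028, 0], "delta_rot": [0, 0, 0], "gripper": 1},
  {"dp": [0, 0.04, 0], "delta_rot": [0, 0, 0], "gripper": 1},
  {"dp": [0, 0.052, 0], "delta_rot": [0, 0, 0], "gripper": 1},
  {"dp": [0, 0.063, 0], "delta_rot": [0, 0, 0], "gripper": 1},
  {"dp": [0, 0.072, 0], "delta_rot": [0, 0, 0], "gripper": 1},
  {"dp": [0, 0.078, 0], "delta_rot": [0, 0, 0], "gripper": 1},
  {"dp": [0, 0.08, 0], "delta_rot": [0, 0, 0], "gripper": 1},
  {"dp": [0, 0.08, 0], "delta_rot": [0, 0, 0], "gripper": 1},
])

```text
t: 16.6
position: [0.4592, 0.0168, 0.0658]
tcp_rot: [0.541, -0.541, 0.455, -0.456]
ft_force: [-0.5, 0.5, -0.1]
width: 0.0853
```

Emit:
play_rows([
  {"dp": [0, 0, 0], "delta_rot": [0, 0, 0], "gripper": 0.9},
  {"dp": [0, 0, 0], "delta_rot": [0, 0, 0], "gripper": 0.83},
  {"dp": [0, 0, 0], "delta_rot": [0, 0, 0], "gripper": 0.78},
  {"dp": [0, 0, 0], "delta_rot": [0, 0, 0], "gripper": 0.74},
  {"dp": [0, 0, 0], "delta_rot": [0, 0, 0], "gripper": 0.65},
  {"dp": [0, 0, 0], "delta_rot": [0, 0, 0], "gripper": 0.5},
  {"dp": [0, 0, 0], "delta_rot": [0, 0, 0], "gripper": 0.5},
  {"dp": [0, 0, 0], "delta_rot": [0, 0, 0], "gripper": 0.5},
  {"dp": [0, 0, 0], "delta_rot": [0, 0, 0], "gripper": 0.5},
  {"dp": [0, 0, 0], "delta_rot": [0, 0, 0], "gripper": 0.5},
], squeeze=40)

```text
t: 17.6
position: [0.4597, 0.0175, 0.0664]
tcp_rot: [0.542, -0.54, 0.455, -0.456]
ft_force: [-2.6, 3.0, 6.7]
width: 0.0652
```

Emit:
play_rows([
  {"dp": [0, -0.004, 0], "delta_rot": [0, 0, 0], "gripper": 0.5},
  {"dp": [0, -0.012, 0], "delta_rot": [0, 0, 0], "gripper": 0.5},
  {"dp": [0, -0.025, 0], "delta_rot": [0, 0, 0], "gripper": 0.5},
  {"dp": [0, -0.045, 0], "delta_rot": [0, 0, 0], "gripper": 0.5},
  {"dp": [0, -0.068, 0], "delta_rot": [0, 0, 0], "gripper": 0.5},
  {"dp": [0, -0.09, 0], "delta_rot": [0, 0, 0], "gripper": 0.5},
  {"dp": [0, -0.11, 0], "delta_rot": [0, 0, 0], "gripper": 0.5},
  {"dp": [0, -0.126, 0], "delta_rot": [0, 0, 0], "gripper": 0.5},
  {"dp": [0, -0.134, 0], "delta_rot": [0, 0, 0], "gripper": 0.5},
  {"dp": [0, -0.138, 0], "delta_rot": [0, 0, 0], "gripper": 0.5},
])

```text
t: 18.6
position: [0.4596, 0.0172, 0.2053]
tcp_rot: [0.542, -0.54, 0.455, -0.456]
ft_force: [0.5, -0.3, -4.1]
width: 0.0658
```

```bash
python3 - <<'E'
import numpy as np
# pack origin relative to TCP at grasp: expressed in the pack frame (yaw -170.2)
a=np.radians(-170.2);o=np.array([.4638,.018]);t=np.array([.4594,.0170])
Rm=lambda a:np.array([[np.cos(a),-np.sin(a)],[np.sin(a),np.cos(a)]])
r=Rm(a).T@(t-o);print("tcp in pack",r.round(4))
print("tcp target",(np.array([.5315,-.183])+Rm(np.radians(-107.2))@r).round(4))
E
python3 go.py .530 -.188 .205 -17.2
```

```text
tcp in pack [0.0045 0.0002]
tcp target [ 0.5304 -0.1874]
t 18.6 pos [0.4596 0.0172 0.2053] yaw -80.19 w 0.0658 F [ 0.5 -0.3 -4.1] q7 -1.59
dp [0.2142 0.0004 0.0345] rot [-0.0024 -1.0994  0.0018]
```

Emit:
play_rows([
  {"dp": [0.01, 0, 0.002], "delta_rot": [0, -0.05, 0], "gripper": 0.5},
  {"dp": [0.03, 0, 0.005], "delta_rot": [0, -0.16, 0], "gripper": 0.5},
  {"dp": [0.055, 0, 0.009], "delta_rot": [0, -0.29, 0], "gripper": 0.5},
  {"dp": [0.083, 0, 0.013], "delta_rot": [0, -0.43, 0], "gripper": 0.5},
  {"dp": [0.111, 0, 0.018], "delta_rot": [0, -0.57, 0], "gripper": 0.5},
  {"dp": [0.139, 0, 0.022], "delta_rot": [0, -0.71, 0], "gripper": 0.5},
  {"dp": [0.166, 0, 0.027], "delta_rot": [0, -0.85, 0], "gripper": 0.5},
  {"dp": [0.19, 0, 0.031], "delta_rot": [0, -0.97, 0], "gripper": 0.5},
  {"dp": [0.207, 0, 0.034], "delta_rot": [0, -1.06, 0], "gripper": 0.5},
  {"dp": [0.214, 0, 0.035], "delta_rot": [-0.002, -1.1, 0.002], "gripper": 0.5},
])

```text
t: 19.6
position: [0.5298, -0.1904, 0.2041]
tcp_rot: [0.699, -0.699, 0.107, -0.105]
ft_force: [0.7, 1.2, -4.6]
width: 0.0656
```

```bash
python3 - <<'E'
from bench import eyes
for i in range(4): eyes.get_image("wrist")
E
python3 go.py .5304 -.1874 .205 -17.2; python3 snap.py r1; python3 - <<'E'
from ov import *
s,d=pickle.load(open("r1.pkl","rb"))
x,y,yaw=.5315,-.183,-17.2
polys=[(place(box(-.05,.05,k-.003,k+.003,.105),x,y,yaw),(0,0,255)) for k in (-.034,.034)]
polys+=[(place(box(-.022,.022,-.033,.033,s["position"][2]-.0664+.112),s["position"][0],s["position"][1],-107.2),(0,255,0))]
cv2.imwrite("pics/r1c.png",crop("r1",150,80,200,190,3,polys))
E
```

```text
t 19.8 pos [ 0.5298 -0.1871  0.2046] yaw -17.21 w 0.0656 F [ 0.1  0.  -3.4] q7 -0.19
dp [ 0.0007 -0.0004 -0.0001] rot [-0.0012 -0.0001 -0.0022]
```

View pics/r1c.png

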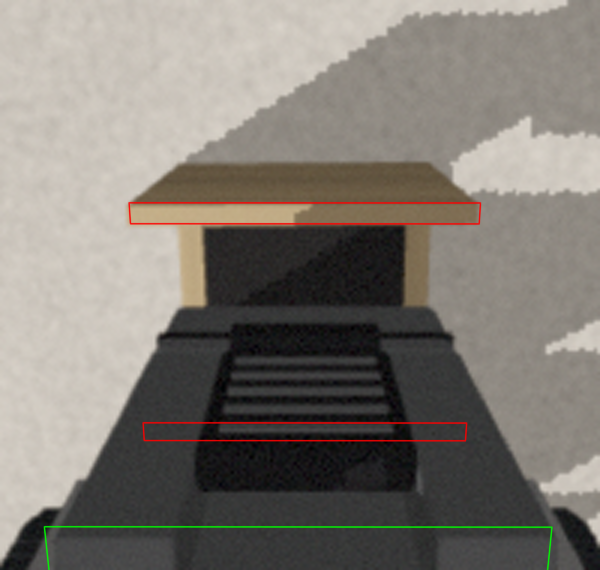

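The outer wall model (v≈203–224) sits exactly on the plywood, and the held pack matches its model. Lowering into the lane.

Emit:
play_rows([
  {"dp": [0.0005, 0.006, 0], "delta_rot": [-0.001, 0, -0.002], "gripper": 0.5},
  {"dp": [0.0005, 0.016, 0], "delta_rot": [-0.001, 0, -0.002], "gripper": 0.5},
  {"dp": [0.0005, 0.028, 0], "delta_rot": [-0.001, 0, -0.002], "gripper": 0.5},
  {"dp": [0.0005, 0.042, 0], "delta_rot": [-0.001, 0, -0.002], "gripper": 0.5},
  {"dp": [0.0005, 0.056, 0], "delta_rot": [-0.001, 0, -0.002], "gripper": 0.5},
  {"dp": [0.0005, 0.07, 0], "delta_rot": [-0.001, 0, -0.002], "gripper": 0.5},
  {"dp": [0.0005, 0.084, 0], "delta_rot": [-0.001, 0, -0.002], "gripper": 0.5},
  {"dp": [0.0005, 0.097, 0], "delta_rot": [-0.001, 0, -0.002], "gripper": 0.5},
  {"dp": [0.0005, 0.108, 0], "delta_rot": [-0.001, 0, -0.002], "gripper": 0.5},
  {"dp": [0.0005, 0.115, 0], "delta_rot": [-0.001, 0, -0.002], "gripper": 0.5},
])

```text
t: 20.85
position: [0.5298, -0.1865, 0.0885]
tcp_rot: [0.699, -0.699, 0.106, -0.105]
ft_force: [-0.5, -0.8, -5.1]
width: 0.0659
```

Emit:
play_rows([
  {"dp": [0, 0, 0], "delta_rot": [0, 0, 0], "gripper": 0.5},
  {"dp": [0, 0.001, 0], "delta_rot": [0, 0, 0], "gripper": 0.5},
  {"dp": [0, 0.002, 0], "delta_rot": [0, 0, 0], "gripper": 0.5},
  {"dp": [0, 0.003, 0], "delta_rot": [0, 0, 0], "gripper": 0.5},
  {"dp": [0, 0.004, 0], "delta_rot": [0, 0, 0], "gripper": 0.5},
  {"dp": [0, 0.005, 0], "delta_rot": [0, 0, 0], "gripper": 0.5},
  {"dp": [0, 0.006, 0], "delta_rot": [0, 0, 0], "gripper": 0.5},
  {"dp": [0, 0.007, 0], "delta_rot": [0, 0, 0], "gripper": 0.5},
  {"dp": [0, 0.007, 0], "delta_rot": [0, 0, 0], "gripper": 0.5},
  {"dp": [0, 0.007, 0], "delta_rot": [0, 0, 0], "gripper": 0.5},
])

```text
t: 21.85
position: [0.5299, -0.1865, 0.0815]
tcp_rot: [0.699, -0.699, 0.106, -0.105]
ft_force: [-0.4, -0.1, -4.3]
width: 0.0658
```

Not yet touching, so another slow 2.5 mm.

Emit:
play_rows([
  {"dp": [0, 0.0005, 0], "delta_rot": [0, 0, 0], "gripper": 0.5},
  {"dp": [0, 0.001, 0], "delta_rot": [0, 0, 0], "gripper": 0.5},
  {"dp": [0, 0.0015, 0], "delta_rot": [0, 0, 0], "gripper": 0.5},
  {"dp": [0, 0.002, 0], "delta_rot": [0, 0, 0], "gripper": 0.5},
  {"dp": [0, 0.0025, 0], "delta_rot": [0, 0, 0], "gripper": 0.5},
  {"dp": [0, 0.0025, 0], "delta_rot": [0, 0, 0], "gripper": 0.5},
  {"dp": [0, 0.0025, 0], "delta_rot": [0, 0, 0], "gripper": 0.5},
  {"dp": [0, 0.0025, 0], "delta_rot": [0, 0, 0], "gripper": 0.5},
  {"dp": [0, 0.0025, 0], "delta_rot": [0, 0, 0], "gripper": 0.5},
  {"dp": [0, 0.0025, 0], "delta_rot": [0, 0, 0], "gripper": 0.5},
])

```text
t: 22.85
position: [0.5299, -0.1866, 0.0814]
tcp_rot: [-0.699, 0.7, -0.106, 0.105]
ft_force: [-6.3, 1.3, 14.5]
width: 0.0657
```

Seated: the force rose to +14.5 N at the expected height. Opening, then straight up.

Emit:
play_rows([
  {"dp": [0, 0, 0], "delta_rot": [0, 0, 0], "gripper": 0.7},
  {"dp": [0, 0, 0], "delta_rot": [0, 0, 0], "gripper": 0.75},
  {"dp": [0, 0, 0], "delta_rot": [0, 0, 0], "gripper": 0.79},
  {"dp": [0, 0, 0], "delta_rot": [0, 0, 0], "gripper": 0.84},
  {"dp": [0, 0, 0], "delta_rot": [0, 0, 0], "gripper": 0.9},
  {"dp": [0, 0, 0], "delta_rot": [0, 0, 0], "gripper": 1},
  {"dp": [0, 0, 0], "delta_rot": [0, 0, 0], "gripper": 1},
  {"dp": [0, 0, 0], "delta_rot": [0, 0, 0], "gripper": 1},
  {"dp": [0, 0, 0], "delta_rot": [0, 0, 0], "gripper": 1},
  {"dp": [0, 0, 0], "delta_rot": [0, 0, 0], "gripper": 1},
])

```text
t: 23.85
position: [0.5299, -0.1865, 0.0814]
tcp_rot: [-0.699, 0.7, -0.106, 0.105]
ft_force: [0.4, -0.0, -0.0]
width: 0.0855
```

Emit:
play_rows([
  {"dp": [0, -0.008, 0], "delta_rot": [0, 0, 0], "gripper": 1},
  {"dp": [0, -0.022, 0], "delta_rot": [0, 0, 0], "gripper": 1},
  {"dp": [0, -0.042, 0], "delta_rot": [0, 0, 0], "gripper": 1},
  {"dp": [0, -0.065, 0], "delta_rot": [0, 0, 0], "gripper": 1},
  {"dp": [0, -0.09, 0], "delta_rot": [0, 0, 0], "gripper": 1},
  {"dp": [0, -0.115, 0], "delta_rot": [0, 0, 0], "gripper": 1},
  {"dp": [0, -0.14, 0], "delta_rot": [0, 0, 0], "gripper": 1},
  {"dp": [0, -0.155, 0], "delta_rot": [0, 0, 0], "gripper": 1},
  {"dp": [0, -0.165, 0], "delta_rot": [0, 0, 0], "gripper": 1},
  {"dp": [0, -0.165, 0], "delta_rot": [0, 0, 0], "gripper": 1},
])

```text
t: 24.85
position: [0.5308, -0.1866, 0.2478]
tcp_rot: [-0.699, 0.7, -0.105, 0.106]
ft_force: [0.7, 0.7, 0.2]
width: 0.0854
```

```bash
python3 snap.py f1; python3 - <<'E'
from ov import *
x,y=.5315,-.183
polys=[(place(box(-.017,.027,-.033,.033,.127),x,y,-107.2),(0,255,0))]
A=crop("f1",160,80,190,170,3,polys)
cv2.imwrite("pics/f1c.png",A)
E
python3 go.py .53 -.187 .25 -17.2
```

```text
t 24.9 pos [ 0.5301 -0.1864  0.2465] yaw -17.17 w 0.0853 F [-0.2 -0.8 -1.1] q7 -0.17
dp [ 0.0001 -0.0035 -0.0006] rot [ 0.0013  0.0006 -0.0008]
```

View pics/f1c.png

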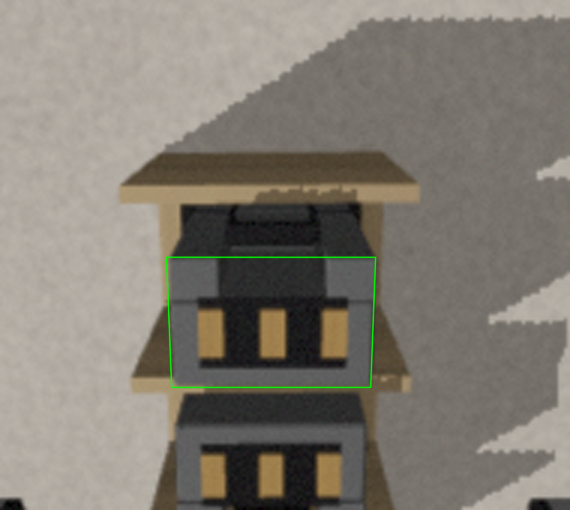

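The pack stands in the lane with its top edges on the model outline (u 168–375, v 257–387), so it is centred to about 1 mm, upright and let go. The spare beside it is in place. Handing in.

```bash
python3 -c "
from bench import job; print(job.hand_in())"
```

```text
the job is handed in; nothing more can be done
None
```

The pack is in the rack's empty lane, released, and I handed the job in at about 25 s; no verdict is reported.

- **Charger:** I squeezed the tab and lifted the pack out. The force at the wrist was about 4 N, the pack's weight, so the tooth had cleared the lip.
- **Bench:** I stood the pack on bare bench, let go slowly and moved clear. A picture showed it upright within about 1 mm of where I expected it, with the tab out.
- **Rack:** I took it again by the plain sides (finger opening 65–66 mm) and lowered it into the lane. Contact came at the expected height, with the force rising to +14.5 N.

**Last checks:**
- The final picture showed the pack's top within about 1 mm of the outline for the lane centre, upright, with the open gripper above it and touching nothing.
- The spare next to it was in place. I took no last picture of the second spare, the screwdriver or the jar, but the arm met no unexpected force.

**What disagreed or failed:**
- The opening with the tab pressed read about 42 mm, against the 45 mm in the description. I put this down to the pads giving, and the lift was not affected.
- One move call was refused for a typing error; I resent it corrected.
- I viewed 12 pictures, two over the budget of 10.

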